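Roll a sample cylinder into its V-cradle and secure it

TASK

Set the loose steel sample cylinder up in the black V-cradle so that its brass outlet can be tightened: push it by its side so that it rolls along the bench, up the ramp and into the V, then push it endwise along the V until its shoulder is fully home against the end plate with the neck through the notch, then push the keeper strap over and press it down until its pad rests on the cylinder. Work with the fingertips or the outside of the fingers only: do not pinch, lift or tip up the cylinder; let it roll. Leave the vial, spanner, brass fitting, sand timer and tape where they are.

Things in the scene. Friction and masses are not known exactly. Their poses are not given: they have to be found in the camera images.
- cradle: the fixed black V-cradle, 180 mm long (x -90 to +90). Origin on the bench below the V's bottom, half-way along; x runs along the V to the end plate, y across it away from the ramp. Across (y, z in mm): ramp from the bench at y -64 up to a lip 15 high at y -18; V, flanks 35 degrees from level, down to 3 at y 0, up to 27 at y 34; flat ledge 27 high to y 64
- v_seat (a point): point in the V where the centre of the cylinder's body lies when fully home: 35, 0, 26 mm in the cradle's frame, axes as the cradle's. The seated axis is 26 mm above the bench at any place along the V; rolling over the lip lifts it to 34
- end_plate (a point): on the inner face of the aluminium end plate, at the height of the seated axis: 90, 0, 26 mm in the cradle's frame, axes as the cradle's. Plate 8 mm thick, y -32 to +56, 40 mm high, with a U-notch 20 mm wide, open at the top, its bottom 15.5 mm above the bench. The neck must be short of this face while the cylinder is rolled in
- cyl_mid (a point): centre of the loose steel cylinder's body, 19 mm above the bench at the start. Body 38 mm across, 110 mm long (55 each way); x is its axis, towards the neck, 15 mm across (brass hexagon 17), which sticks out 22 mm. Other end flat, green band near it. 0.35 kg, rolls easily. Starts 105 to 145 mm from the V on the ramp side, within 0.2 rad of parallel, neck to the end plate side but short of it
- strap_hinge (a point): middle of the keeper strap's hinge, at 35, 55, 46 mm in the cradle's frame, axes as the cradle's; the hinge axis is x. Aluminium lugs reach 16 mm to each side along x and 7 mm above it
- strap_knob (a point): centre of the red ball knob (20 mm across) at the free end of the keeper strap, 86 mm from the hinge axis
- strap (a joint): keeper strap, rad: 0 = closed, level on a seated cylinder (with none it can sink to -0.25); grows as it swings up and away from the ramp; 1.57 upright; starts at 1.8 to 2.2, leaning away from the ramp; stop 2.3. Steel flat 16 mm wide, 5 thick; closed, its top is 8 mm above the hinge axis, its rubber pad 55 mm from it. Stiff: stays where left, about 2 N at mid-length moves it
- vial: small glass vial with a black screw cap, 23 mm across, 46 mm tall, upright a hand's breadth from the cylinder's flat end. Origin at the centre of its underside. Leave alone
- spanner: combination spanner, 28 x 151 x 6 mm, lying flat beyond the end plate; its y axis is its length. Origin at the centre of its underside. Leave alone
- fitting: small brass tube fitting, 13 x 49 x 11 mm, lying flat on the robot's side of the cradle; its y axis is its length. Origin at the centre of its underside. Leave alone
- timer: sand timer with green caps, 42 mm across, 104 mm tall, upright towards the far left. Origin at the centre of its underside. Leave alone
- tape: roll of thread seal tape with blue rims, 50 mm across, 14 mm high, lying flat to the left of the cradle, beyond the notebook. Origin at the centre of its underside. Leave alone

How it is judged (in metres and radians):
On the way, in this order (a step that is already met when the one before it is completed fails the run):
1. the cylinder rolls towards the cradle (angular speed of cylinder above 0.3 rad/s and linear speed of cylinder above 0.004 m/s), for 0.2 s.
2. the cylinder lies in the V, its neck still short of the end plate (y of cyl_mid in the frame of cradle between -0.004 and 0.004 m and z of cyl_mid in the frame of cradle between 0.0232 and 0.0292 m and angle between the x axis of cyl_mid and the x axis of cradle, either way round below 0.06 rad and x of cyl_mid in the frame of cradle below 0.02 m), for 0.2 s.
3. the cylinder is home against the end plate (y of cyl_mid in the frame of cradle between -0.004 and 0.004 m and z of cyl_mid in the frame of cradle between 0.0232 and 0.0292 m and angle between the x axis of cyl_mid and the x axis of cradle, either way round below 0.06 rad and x of cyl_mid in the frame of cradle between 0.0315 and 0.0385 m), for 0.2 s.
4. the keeper strap is down on the cylinder (all of step 3 and value of joint strap between -0.06 and 0.06 rad), for 0.2 s.
At the end, for the whole second after the job is handed in: The cylinder lies still in the V (axis within 4 mm across and 3 mm in height of its seat, parallel within 0.06 rad), its shoulder within 3.5 mm of the end plate with the neck through the notch, and the keeper strap is closed on it (joint within 0.06 rad of 0) (all of step 4 and linear speed of cylinder below 0.01 m/s and angular speed of cylinder below 0.2 rad/s); the robot touches nothing.
It fails at once if the cylinder is lifted (its centre more than 48 mm above the bench; rolling over the lip needs 34) (height (world z) of cyl_mid above 0.048 m).
It fails at once if the cylinder leaves the bench before it reaches the ramp (height (world z) of cyl_mid above 0.028 m and y of cyl_mid in the frame of cradle below -0.085 m).
It fails at once if the cylinder is tipped up by more than about 20 degrees (angle between cyl_mid's own x axis and vertical below 1.22 rad or angle between cyl_mid's own x axis and vertical above 1.92 rad).
It fails at once if a bystander is moved by more than 15 mm (distance of any of vial, spanner, fitting, timer, tape from where it was at the start of the episode above 0.015 m).
It fails at once if the vial or the sand timer is knocked over (angle between any of vial, timer's own z axis and vertical above 0.4 rad).
It also fails if it takes over 58 s, if anything falls off the work surface, if the arm or the gripper's body presses on something with over 40 N, if the wrist force passes 120 N, or if a joint passes its speed limit or range.

ROBOT

A 6-joint arm with a two-finger parallel gripper is mounted at the origin on the work surface; the furniture and walls round the work are solid. World frame = base frame: x ahead of the robot, y to its left, z up, the work surface at z = 0. Lengths are in mm, angles in rad, forces in N, time in s.
With the tool pointing down it reaches from about 300 to 875 mm from the base axis. Payload 6.4 kg.
Tool frame: the origin (TCP) lies on the centre line of the jaws, within the pads' length; the fingertips stand 17 mm ahead of it and the grasp point (between the pads) lies 2 mm behind it; z points along the fingers, y is the line along which they close (so a half turn about z gives the same grasp; the last joint's range is limited). The gripper opens to 88 mm and grips with 3 to 60 N. Pads are 18 mm wide; open, the fingers measure 123 mm over their backs; the gripper's body (75 mm by 187 mm) begins 45 mm behind the grasp point.
Start: joints at [1.022, 0.181, 1.607, -0, 1.354, -0.206], TCP at [193.261, 541.564, 255.714] pointing down, gripper open.
Joint ranges: [-2.99, 2.99], [-0.89, 2.07], [0.3, 2.58], [-1.14, 4.28], [0, 2.63], [-3.12, 3.12]. Speed limits (rad/s): [2.57, 2.57, 3.01, 3.14, 3.14, 3.14].

INTERFACE

Orientations are given as a 3x3 rotation matrix whose columns are the frame's x, y, z axes.
In Python, from cell import r gives the robot as it stands. The module is installed in compiled form; this text tells all that it offers.
- The arm moves only by the tool jog_arm, never from a script. Its argument "plan" is a list of rows, each an object of numbers: "dx", "dy", "dz": the shift along the tool's x, y, z each as a share of 0.2 m, from -1 to 1; "rx", "ry", "rz": the turn, a rotation vector about the tool's x, y, z each as a share of 30 degrees, from -1 to 1; "fingers": the closure, from 0 (fully open) to 1 (shut). A call has 1 to 10 rows; each row is the pose to reach, as a shift and turn from the pose commanded when the call began, along the tool's axes at that moment; what a row does not reach only later rows make up. A row lasts 1/10 s, in which the tool goes at most 50 mm and 8.59 degrees, less where a joint would pass 70% of its speed; a pose out of reach is approached as far as the arm can. A call with a number of a shift or a turn outside -1 to 1 is refused whole. A call with a gripper value outside its range is refused whole. The fingers move at their own pace and stop on an object; "newtons" is the grip in N (left out, the last holds). Time passes only in rows, so rows that repeat a pose let the fingers close. It gives the time, the measured TCP pose, the force, the opening and the grip force at its end, in the units of the state.
- r.observe(): the state, without advancing time (a new reading comes with each control period).
- r.capture(name): name is "scene" or "top"; returns (picture, depth): 480x640x3 uint8, red, green, blue; 480x640 float32, mm along the optical axis (not along the pixel's ray), 0 where there is no reading.
- r.camera_params(name): a dict with "fx", "fy", "cx", "cy" (pixels), "k1" (the pictures are not rectified: a ray, as slopes to the right and down, at radius r is drawn at 1 + k1 r^2 times it, then the intrinsics apply), "origin" and "rotation" of the camera in the world. Camera axes: x right, y down, z forward; pixel columns grow to the right and rows downward; lengths in mm; the calibration is good to about 2 mm. A picture is of the moment at which its call begins. camera_params takes no time and is no camera call.
- r.hand_in(): hands the job in; it is judged then, once.
The state is a dict: "t": time; "q": joint angles; "qvel": joint speeds; "joint_efforts": joint torques, N m; "ee_pos": TCP position; "tool_rot": TCP orientation; "force": force on the tool from outside, world axes, zero at the start; "ft_torque": the same for the moment, N m; "gripper_width": finger opening in mm; "grasp_force": force on a finger pad.
Only numpy, scipy, OpenCV 4.12 (cv2) and the standard library are available. Lean on these libraries where they do the work, as an engineer would, in place of code of your own. Each camera call takes 0.05 s, during which the arm holds its last target. There are 200 camera calls.

## Working session

There is one attempt and no reset: what is moved stays moved. The work goes in short steps, Python scripts to look and compute and a tool call to move; the robot and the scene stay as the last step left them, time stands still between calls to the robot, and variables do not carry over. Pictures are saved under pics/ and viewed, at most 10 in all, crops included, and the job is handed in when it is done.

Besides the shell and the picture viewer there is one more tool, called after "Call:" in YAML: its name, and indented under it one key for each argument. jog_arm: Moves the arm, as the interface text tells. Its arguments: {"type":"object","properties":{"plan":{"type":"array"},"newtons":{"type":"number"}},"required":["plan"]}

```bash
mkdir -p pics
cat > h.py <<'E'
import numpy as np, cv2
from cell import r
def cap(n,name):
    im,d=r.capture(n); cv2.imwrite(f'pics/{name}.png',im[:,:,::-1]); np.savez(f'pics/{name}.npz',im=im,d=d); return im,d
def ray(n,u,v):
    p=r.camera_params(n); K=np.array([[p['fx'],0,p['cx']],[0,p['fy'],p['cy']],[0,0,1]])
    x=cv2.undistortPoints(np.array([[[u,v]]],float),K,np.array([p['k1'],0,0,0,0.]))[0,0]
    return np.array(p['origin'],float),np.array(p['rotation'])@np.array([x[0],x[1],1])
def onz(n,u,v,z):
    o,d=ray(n,u,v); return o+d*(z-o[2])/d[2]
def cloud(n,D):
    p=r.camera_params(n); K=np.array([[p['fx'],0,p['cx']],[0,p['fy'],p['cy']],[0,0,1]])
    v,u=np.mgrid[:480,:640]; x=cv2.undistortPoints(np.stack([u,v],-1).reshape(-1,1,2).astype(float),K,np.array([p['k1'],0,0,0,0.])).reshape(480,640,2)
    P=np.dstack([x,np.ones((480,640))])*D[...,None]
    return P@np.array(p['rotation']).T+np.array(p['origin'])
E
python3 - <<'E'
from h import *
for n in('scene','top'):
    cap(n,n+'0'); print(r.camera_params(n))
print(r.observe())
E
```

```text
{'fx': 436.45109760175535, 'fy': 436.45109760175535, 'cx': 320.5999705994913, 'cy': 236.8660203706478, 'k1': -0.015987793129665247, 'origin': array([ -80.66986571, -559.25883321,  535.63845897]), 'rotation': array([[ 0.55680718, -0.43849441,  0.70547035],
       [-0.83028866, -0.31857487,  0.45730821],
       [ 0.02421803, -0.84037652, -0.54146171]])}
{'fx': 494.06299237809856, 'fy': 494.06299237809856, 'cx': 325.4885144919486, 'cy': 234.58083218069038, 'k1': -0.007626117934988415, 'origin': array([ 379.37247779, -159.52473399,  887.69201944]), 'rotation': array([[-0.01603418, -0.98987476,  0.14103495],
       [-0.99986603,  0.01540954, -0.00552006],
       [ 0.00329089, -0.14110456, -0.98998923]])}
{'t': 0.1, 'q': array([ 1.02169648e+00,  1.81445124e-01,  1.60785613e+00, -5.57123554e-06,
        1.35378216e+00, -2.06306362e-01]), 'qvel': array([-0.00045315, -0.00107918, -0.00330294, -0.00176222,  0.00108789,
        0.00099189]), 'joint_efforts': array([ 6.00281073e-04, -4.34825277e+01, -3.42698157e+01,  7.04016164e-02,
        3.40262242e-02, -2.78475943e-05]), 'ee_pos': array([193.02916424, 541.17768111, 254.93743578]), 'tool_rot': array([[-9.41819685e-01,  3.36117661e-01, -7.73415171e-04],
       [ 3.36118417e-01,  9.41818871e-01, -1.27444833e-03],
       [ 3.00052411e-04, -1.46025961e-03, -9.99998889e-01]]), 'force': array([ 0.75909705,  0.51771809, -0.6499666 ]), 'ft_torque': array([0.00082648, 0.02998131, 0.02390569]), 'grasp_force': 0.0, 'gripper_width': 88.09920663904896}
```

View pics/top0.png

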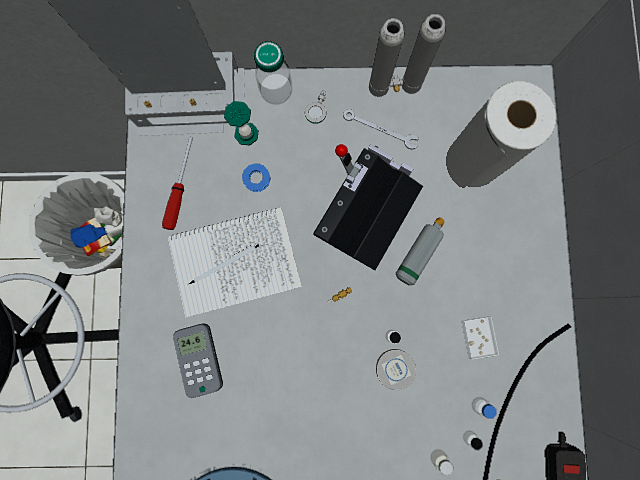

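View pics/scene0.png

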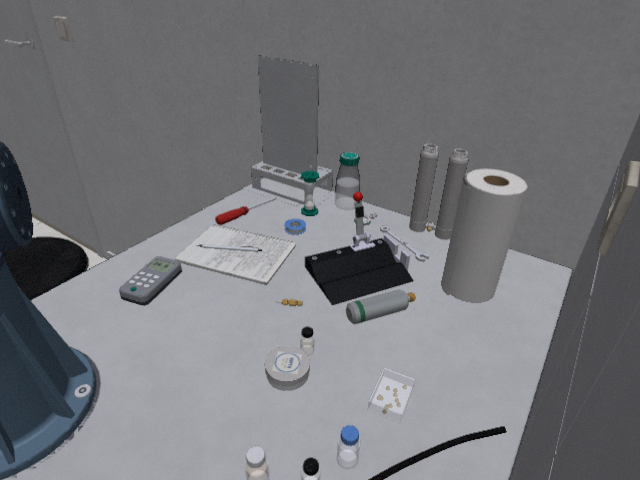

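The top view shows the cradle (ramp foot corners about (375,269) and (422,187), ledge left corner about (314,234)) with the end plate at its top end. The cylinder is at about (422,252), neck at (439,221), the red knob at (341,150), the fitting at (341,295), the vial at (394,337) and the paper towel at (500,140).

Run:
```python
from h import *
z=np.load('pics/top0.npz'); im=z['im'];C=cloud('top',z['d'])
hsv=cv2.cvtColor(im,cv2.COLOR_RGB2HSV)
v,u=np.mgrid[:480,:640]
# cradle black
m=((im.max(2)<60)&(u>300)&(u<435)&(v>140)&(v<280)).astype(np.uint8)
n,l,s,c=cv2.connectedComponentsWithStats(m); i=1+s[1:,4].argmax(); 
m=(l==i); P=C[m&(C[...,2]>-5)]
print('black',m.sum(),s[i])
big=cv2.morphologyEx(m.astype(np.uint8),cv2.MORPH_CLOSE,np.ones((9,9)))
cn=max(cv2.findContours(big,0,2)[0],key=cv2.contourArea)
print('hull4',cv2.approxPolyDP(cv2.convexHull(cn),6,True)[:,0].tolist())
# heights across: principal dir
rect=cv2.minAreaRect(P[:,:2].astype(np.float32));print('rect',rect)
# cylinder by height
Q=(C[...,2]>8)&(C[...,2]<60)&(u>385)&(u<450)&(v>205)&(v<295)&~m
n,l,s,c=cv2.connectedComponentsWithStats(Q.astype(np.uint8)); print(s[1:],c[1:])
i=1+s[1:,4].argmax(); B=C[l==i]
print('cyl rect',cv2.minAreaRect(B[:,:2].astype(np.float32)),B[:,2].max())
t=C[l==i][B[:,2]>34]; mu=t.mean(0); w=np.linalg.svd(t[:,:2]-mu[:2],full_matrices=False)[2][0]; print('ridge',mu,w,np.ptp((t[:,:2]-mu[:2])@w))
g=(hsv[...,0]>60)&(hsv[...,0]<90)&(hsv[...,1]>100)&(l==i); print('green',C[g].mean(0))
for nm,uv,zz in[('foot1',(375,269),0),('foot2',(422,187),0),('ledge1',(314,234),27),('ledge2',(360,150),27)]:print(nm,onz('top',*uv,zz), C[uv[1],uv[0]])
k=(im[...,0]>150)&(im[...,1]<60)&(u>320)&(u<360)&(v<170); print('knob',C[k].mean(0),u[k].mean(),v[k].mean())
for nm in [(394,337),(341,295)]: print(nm,C[nm[1],nm[0]])
big=cv2.resize(im[130:310,290:470],None,fx=3.3,fy=3.3,interpolation=cv2.INTER_CUBIC); cv2.imwrite('pics/crop.png',big[:,:,::-1])
```

```text
black 6621 [ 314  148  109  122 6621]
hull4 [[364, 148], [422, 186], [375, 269], [314, 235]]
rect ((507.95196533203125, -218.132080078125), (127.78826904296875, 280.6771240234375), 58.78660583496094)
[[ 396  217   49   68 1452]] [[420.3553719  252.37121212]]
cyl rect ((473.9439697265625, -334.7080383300781), (38.09217834472656, 132.4681396484375), 56.752777099609375) 42.411635812887084
ridge [ 464.9072412  -328.4544082    37.17525734] [-0.8336458   0.55229945] 108.80175524859834
green [ 434.36908032 -306.8654265    35.03026893]
foot1 [ 441.95106939 -252.47551829    0.        ] [ 441.8225228  -252.28458229    1.82346353]
foot2 [ 591.58681947 -343.65085239    0.        ] [ 5.91570637e+02 -3.43636812e+02  6.76914766e-02]
ledge1 [ 503.33467993 -144.12466652   27.        ] [ 505.28981636 -143.88177609   13.42513369]
ledge2 [ 655.17627395 -229.06849921   27.        ] [ 663.12909863 -231.07379928    2.1818763 ]
knob [ 622.37161773 -190.97274064  136.25255274] 341.4 148.91666666666666
(394, 337) [ 324.23907547 -276.47937945   42.88005127]
(341, 295) [ 396.2343068  -189.8713109    15.22007727]
```

View pics/crop.png

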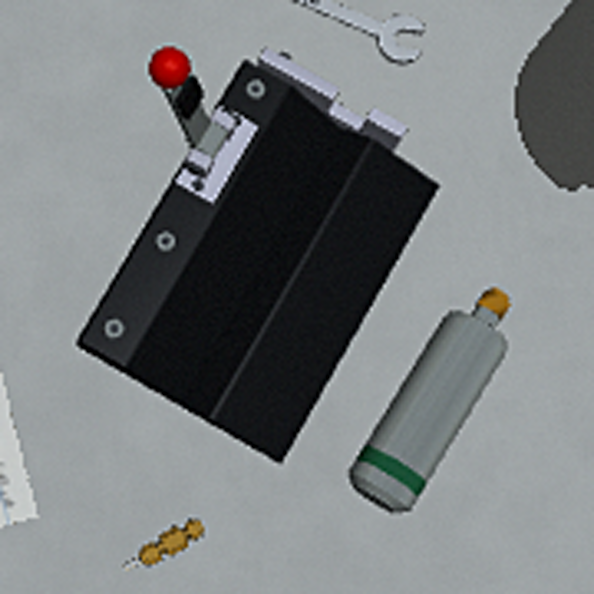

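The crop shows the V, the end plate at the upper right and the strap leaning left. The cradle origin is about (549,-244) with yaw -31.2°, the strap at about 1.9 rad, and the cylinder at cradle (-28,-116), yawed -2°. Next I'll write a planning helper, check the towel's clearance and work out the first moves.

```bash
cat >> h.py <<'E'
from scipy.spatial.transform import Rotation as Ro
th=np.radians(-31.2); O=np.array([549,-244.,0]); X=np.array([np.cos(th),np.sin(th),0]); Y=np.array([-np.sin(th),np.cos(th),0])
def c2w(p): return O+p[0]*X+p[1]*Y+np.array([0,0,p[2]])
def w2c(p): p=np.asarray(p)-O; return np.stack([p@X,p@Y,p[...,2]],-1)
def Rt(yaw): y=np.array([np.cos(yaw),np.sin(yaw),0]); z=np.array([0,0,-1.]); return np.c_[np.cross(y,z),y,z]
def go(tips,yaw=th,s=None):   # fingertip targets in cradle frame -> shares
    s=s or r.observe(); R=s['tool_rot']; 
    rv=Ro.from_matrix(R.T@Rt(yaw)).as_rotvec()/np.radians(30)
    for t in tips:
        d=R.T@(c2w(t)+[0,0,17]-s['ee_pos'])/200
        print(t,'d',d.round(3),'r',rv.round(3))
def st():
    s=r.observe(); print('t',round(s['t'],2),'tip',(w2c(s['ee_pos'])-[0,0,17]).round(1),'F',s['force'].round(1),'w',round(s['gripper_width'],1),'q',s['q'].round(2))
E
python3 - <<'E'
from h import *
z=np.load('pics/top0.npz');C=w2c(cloud('top',z['d']));z2=np.load('pics/scene0.npz');D=w2c(cloud('scene',z2['d']))
for A in(C,D):
  a=A[(A[...,2]>40)&(abs(A[...,0])<330)&(A[...,1]>-330)&(A[...,1]<330)]
  for x0 in range(-330,330,60):
    print(x0,[int(a[(a[:,0]>=x0)&(a[:,0]<x0+60)&(a[:,1]>=y0)&(a[:,1]<y0+60)][:,2].max(initial=0)) for y0 in range(-330,330,60)])
s=r.observe();R=s['tool_rot']
for w in[(380,150,255),(447,-358,255)]: print((R.T@(np.array(w)-s['ee_pos'])/200).round(3))
E
```

```text
-330 [62, 0, 0, 0, 0, 0, 0, 0, 0, 0, 0]
-270 [54, 0, 0, 0, 0, 0, 0, 0, 0, 0, 0]
-210 [63, 0, 47, 50, 0, 887, 0, 0, 0, 0, 0]
-150 [0, 0, 0, 0, 0, 0, 0, 0, 0, 0, 0]
-90 [0, 0, 0, 42, 0, 0, 0, 0, 0, 0, 0]
-30 [0, 0, 0, 40, 0, 0, 136, 134, 0, 106, 105]
30 [0, 0, 0, 0, 0, 0, 139, 137, 0, 104, 323]
90 [0, 0, 232, 232, 231, 43, 44, 0, 0, 139, 197]
150 [216, 0, 232, 233, 232, 0, 203, 208, 0, 193, 195]
210 [227, 227, 230, 232, 229, 0, 209, 207, 192, 190, 0]
270 [0, 238, 0, 0, 0, 188, 192, 191, 0, 0, 0]
-330 [60, 0, 0, 0, 0, 0, 0, 0, 0, 0, 0]
-270 [57, 0, 0, 0, 0, 0, 0, 0, 0, 0, 0]
-210 [58, 0, 47, 46, 0, 0, 0, 0, 0, 0, 0]
-150 [0, 0, 0, 0, 0, 0, 0, 0, 0, 0, 0]
-90 [0, 0, 0, 0, 0, 0, 0, 0, 0, 0, 0]
-30 [0, 0, 0, 0, 0, 0, 136, 0, 0, 104, 105]
30 [0, 0, 0, 0, 0, 42, 137, 0, 0, 137, 336]
90 [0, 0, 229, 229, 228, 40, 41, 0, 0, 138, 461]
150 [353, 0, 229, 228, 228, 0, 203, 204, 278, 468, 464]
210 [347, 343, 227, 228, 226, 180, 206, 476, 473, 468, 0]
270 [0, 341, 0, 0, 0, 483, 482, 477, 0, 0, 0]
[-1.538e+00 -1.528e+00  1.000e-03]
[-2.707 -3.807  0.004]
```

Call:
jog_arm:
  plan:
    - {"dx":-0.8,"dy":-0.8,"rz":1,"fingers":0.43}
    - {"dx":-0.8,"dy":-0.8,"rz":1,"fingers":0.43}
    - {"dx":-0.8,"dy":-0.8,"rz":1,"fingers":0.43}
    - {"dx":-0.8,"dy":-0.8,"rz":1,"fingers":0.43}
    - {"dx":-0.8,"dy":-0.8,"rz":1,"fingers":0.43}
    - {"dx":-0.8,"dy":-0.8,"rz":1,"fingers":0.43}

```text
invalid input at $.plan[0]: expected keys dx, dy, dz, rx, ry, rz, fingers
```

Run:
```python
from h import *
st(); go([(-30,-160,220)]); print(r.observe()['ee_pos'])
```

```text
t 0.1 tip [-711.2  487.2  237.9] F [ 0.8  0.5 -0.6] w 88.1 q [ 1.02  0.18  1.61 -0.    1.35 -0.21]
(-30, -160, 220) d [-2.689 -3.853  0.095] r [-3.000e-03  2.000e-03  3.385e+00]
[193.02916424 541.17768111 254.93743578]
```

Call:
jog_arm:
  plan:
    - {"dx":-0.8,"dy":-0.8,"dz":0,"rx":0,"ry":0,"rz":1,"fingers":0.43}
    - {"dx":-0.8,"dy":-0.8,"dz":0,"rx":0,"ry":0,"rz":1,"fingers":0.43}
    - {"dx":-0.8,"dy":-0.8,"dz":0,"rx":0,"ry":0,"rz":1,"fingers":0.43}
    - {"dx":-0.8,"dy":-0.8,"dz":0,"rx":0,"ry":0,"rz":1,"fingers":0.43}
    - {"dx":-0.8,"dy":-0.8,"dz":0,"rx":0,"ry":0,"rz":1,"fingers":0.43}
    - {"dx":-0.8,"dy":-0.8,"dz":0,"rx":0,"ry":0,"rz":1,"fingers":0.43}

```text
t: 0.7
ee_pos: [291.2, 334.7, 255.5]
tool_rot: [[-0.644, 0.765, 0.0], [0.765, 0.644, -0.001], [-0.001, -0.0, -1.0]]
force: [0.1, 0.5, -0.1]
gripper_width: 50.4
grasp_force: 0.0
```

Run:
```python
from h import *
st(); go([(-30,-160,220)]); print(r.observe()['ee_pos'])
```

```text
t 0.7 tip [-520.4  361.5  238.5] F [ 0.1  0.5 -0.1] w 50.4 q [ 0.59 -0.12  1.92 -0.    1.35 -0.11]
(-30, -160, 220) d [-3.158 -1.685  0.095] r [0.000e+00 2.000e-03 2.378e+00]
[291.15112897 334.74968495 255.50907923]
```

Call:
jog_arm:
  plan:
    - {"dx":-1,"dy":-0.4,"dz":0,"rx":0,"ry":0,"rz":1,"fingers":0.43}
    - {"dx":-1,"dy":-0.4,"dz":0,"rx":0,"ry":0,"rz":1,"fingers":0.43}
    - {"dx":-1,"dy":-0.4,"dz":0,"rx":0,"ry":0,"rz":1,"fingers":0.43}
    - {"dx":-1,"dy":-0.4,"dz":0,"rx":0,"ry":0,"rz":1,"fingers":0.43}
    - {"dx":-1,"dy":-0.4,"dz":0,"rx":0,"ry":0,"rz":1,"fingers":0.43}

```text
t: 1.2
ee_pos: [359.8, 130.3, 255.9]
tool_rot: [[-0.175, 0.985, 0.001], [0.985, 0.175, -0.001], [-0.001, 0.001, -1.0]]
force: [0.6, 0.6, 0.3]
gripper_width: 50.3
grasp_force: 0.0
```

Run:
```python
from h import *
st(); go([(-30,-160,220)]); print(r.observe()['ee_pos'])
```

```text
t 1.2 tip [-355.8  222.2  238.9] F [0.6 0.6 0.3] w 50.3 q [ 0.04 -0.29  2.05 -0.    1.38 -0.14]
(-30, -160, 220) d [-2.511 -0.035  0.096] r [2.000e-03 1.000e-03 1.375e+00]
[359.76998241 130.33176347 255.85243463]
```

Call:
jog_arm:
  plan:
    - {"dx":-1,"dy":0,"dz":0,"rx":0,"ry":0,"rz":0.9,"fingers":0.43}
    - {"dx":-1,"dy":0,"dz":0,"rx":0,"ry":0,"rz":0.9,"fingers":0.43}
    - {"dx":-1,"dy":0,"dz":0,"rx":0,"ry":0,"rz":0.9,"fingers":0.43}
    - {"dx":-1,"dy":0,"dz":0,"rx":0,"ry":0,"rz":0.9,"fingers":0.43}
    - {"dx":-1,"dy":0,"dz":0,"rx":0,"ry":0,"rz":0.9,"fingers":0.43}

```text
t: 1.7
ee_pos: [395.8, -68.4, 256.0]
tool_rot: [[0.293, 0.956, 0.001], [0.956, -0.293, -0.002], [-0.001, 0.001, -1.0]]
force: [-0.3, 0.9, -0.1]
gripper_width: 50.2
grasp_force: 0.0
```

Run:
```python
from h import *
st(); go([(-30,-160,220)]); print(r.observe()['ee_pos'])
```

```text
t 1.7 tip [-222.    70.8  239. ] F [-0.3  0.9 -0.1] w 50.2 q [-0.47 -0.24  2.01 -0.    1.36 -0.17]
(-30, -160, 220) d [-1.354  0.649  0.098] r [0.002 0.002 0.471]
[395.80626685 -68.43892565 255.99937   ]
```

Call:
jog_arm:
  plan:
    - {"dx":-1,"dy":0.5,"dz":0,"rx":0,"ry":0,"rz":0.47,"fingers":0.43}
    - {"dx":-1,"dy":0.5,"dz":0,"rx":0,"ry":0,"rz":0.47,"fingers":0.43}
    - {"dx":-1,"dy":0.5,"dz":0,"rx":0,"ry":0,"rz":0.47,"fingers":0.43}
    - {"dx":-1,"dy":0.5,"dz":0,"rx":0,"ry":0,"rz":0.47,"fingers":0.43}
    - {"dx":-1,"dy":0.5,"dz":0,"rx":0,"ry":0,"rz":0.47,"fingers":0.43}

```text
t: 2.2
ee_pos: [434.4, -286.2, 255.3]
tool_rot: [[0.512, 0.859, 0.0], [0.859, -0.512, -0.0], [-0.0, 0.0, -1.0]]
force: [0.1, 0.7, 1.0]
gripper_width: 50.0
grasp_force: 0.0
```

Run:
```python
from h import *
st(); go([(-30,-165,100),(-30,-165,7)]); print(r.observe()['ee_pos'])
```

```text
t 2.2 tip [-76.1 -95.5 238.3] F [0.1 0.7 1. ] w 50.0 q [-0.81  0.06  1.74  0.    1.34 -0.27]
(-30, -165, 100) d [-0.349  0.228  0.692] r [0.    0.    0.014]
(-30, -165, 7) d [-0.349  0.228  1.157] r [0.    0.    0.014]
[ 434.41845443 -286.22815771  255.32462006]
```

Call:
jog_arm:
  plan:
    - {"dx":-0.35,"dy":0.23,"dz":0.2,"rx":0,"ry":0,"rz":0,"fingers":0.43}
    - {"dx":-0.35,"dy":0.23,"dz":0.4,"rx":0,"ry":0,"rz":0,"fingers":0.43}
    - {"dx":-0.35,"dy":0.23,"dz":0.65,"rx":0,"ry":0,"rz":0,"fingers":0.43}
    - {"dx":-0.35,"dy":0.23,"dz":0.85,"rx":0,"ry":0,"rz":0,"fingers":0.43}
    - {"dx":-0.35,"dy":0.23,"dz":1,"rx":0,"ry":0,"rz":0,"fingers":0.43}
    - {"dx":-0.35,"dy":0.23,"dz":1,"rx":0,"ry":0,"rz":0,"fingers":0.43}

```text
t: 2.8
ee_pos: [435.0, -362.5, 49.4]
tool_rot: [[0.51, 0.86, -0.007], [0.86, -0.51, 0.01], [0.005, -0.012, -1.0]]
force: [-0.1, -0.2, -0.3]
gripper_width: 50.6
grasp_force: 0.0
```

Run:
```python
from h import *
st(); go([(-30,-165,8),(-30,-100,8),(-30,-65,10),(-30,-45,14)]); cap('top','top1'); cap('scene','scene1')
```

```text
t 2.8 tip [ -36.1 -160.5   32.4] F [-0.1 -0.2 -0.3] w 50.6 q [-0.9   0.44  1.75  0.    0.97 -0.37]
(-30, -165, 8) d [-0.024  0.032  0.122] r [-0.022 -0.009  0.018]
(-30, -100, 8) d [0.301 0.035 0.123] r [-0.022 -0.009  0.018]
(-30, -65, 10) d [0.476 0.036 0.114] r [-0.022 -0.009  0.018]
(-30, -45, 14) d [0.576 0.037 0.095] r [-0.022 -0.009  0.018]
```

View pics/scene1.png

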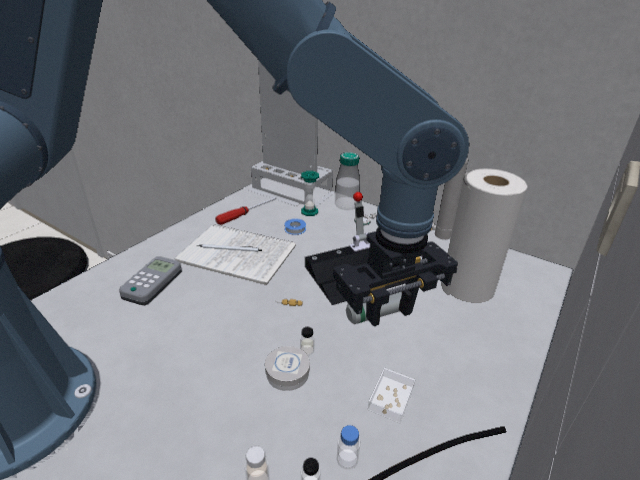

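The scene view shows the fingers down on the near side of the cylinder (about (375,310) and (417,300)), clear of the towel. Next I lower them and settle.

Call:
jog_arm:
  plan:
    - {"dx":-0.02,"dy":0.03,"dz":0.08,"rx":0,"ry":0,"rz":0,"fingers":0.43}
    - {"dx":-0.02,"dy":0.03,"dz":0.12,"rx":0,"ry":0,"rz":0,"fingers":0.43}
    - {"dx":-0.02,"dy":0.03,"dz":0.12,"rx":0,"ry":0,"rz":0,"fingers":0.43}
    - {"dx":-0.02,"dy":0.03,"dz":0.12,"rx":0,"ry":0,"rz":0,"fingers":0.43}

```text
t: 3.3
ee_pos: [440.7, -374.5, 33.2]
tool_rot: [[0.511, 0.86, 0.001], [0.86, -0.511, -0.001], [-0.001, 0.002, -1.0]]
force: [-0.3, 0.1, -0.3]
gripper_width: 50.3
grasp_force: 0.0
```

Run:
```python
from h import *
st(); go([(-30,-140,8),(-30,-100,8),(-30,-65,10),(-30,-45,14)])
```

```text
t 3.3 tip [ -25.  -167.7   16.2] F [-0.3  0.1 -0.3] w 50.3 q [-0.91  0.48  1.73  0.    0.93 -0.37]
(-30, -140, 8) d [ 0.139 -0.024  0.041] r [0.003 0.001 0.016]
(-30, -100, 8) d [ 0.339 -0.022  0.041] r [0.003 0.001 0.016]
(-30, -65, 10) d [ 0.514 -0.021  0.031] r [0.003 0.001 0.016]
(-30, -45, 14) d [ 0.614 -0.02   0.011] r [0.003 0.001 0.016]
```

Call:
jog_arm:
  plan:
    - {"dx":0.03,"dy":-0.02,"dz":0.03,"rx":0,"ry":0,"rz":0,"fingers":0.43}
    - {"dx":0.06,"dy":-0.02,"dz":0.03,"rx":0,"ry":0,"rz":0,"fingers":0.43}
    - {"dx":0.09,"dy":-0.02,"dz":0.03,"rx":0,"ry":0,"rz":0,"fingers":0.43}
    - {"dx":0.11,"dy":-0.02,"dz":0.03,"rx":0,"ry":0,"rz":0,"fingers":0.43}
    - {"dx":0.13,"dy":-0.02,"dz":0.03,"rx":0,"ry":0,"rz":0,"fingers":0.43}
    - {"dx":0.15,"dy":-0.02,"dz":0.03,"rx":0,"ry":0,"rz":0,"fingers":0.43}
    - {"dx":0.17,"dy":-0.02,"dz":0.03,"rx":0,"ry":0,"rz":0,"fingers":0.43}
    - {"dx":0.19,"dy":-0.02,"dz":0.03,"rx":0,"ry":0,"rz":0,"fingers":0.43}
    - {"dx":0.21,"dy":-0.02,"dz":0.03,"rx":0,"ry":0,"rz":0,"fingers":0.43}
    - {"dx":0.23,"dy":-0.02,"dz":0.03,"rx":0,"ry":0,"rz":0,"fingers":0.43}

```text
t: 4.3
ee_pos: [460.3, -332.4, 25.7]
tool_rot: [[0.511, 0.859, -0.0], [0.859, -0.511, 0.0], [0.0, -0.0, -1.0]]
force: [-0.2, -0.2, -0.8]
gripper_width: 50.3
grasp_force: 0.1
```

Run:
```python
from h import *
st(); go([(-30,-100,10),(-30,-65,12),(-30,-45,15)])
```

```text
t 4.3 tip [ -30.  -121.6    8.7] F [-0.2 -0.2 -0.8] w 50.3 q [-0.83  0.48  1.75  0.    0.91 -0.3 ]
(-30, -100, 10) d [ 0.108  0.001 -0.007] r [-0.    -0.     0.015]
(-30, -65, 12) d [ 0.283  0.002 -0.017] r [-0.    -0.     0.015]
(-30, -45, 15) d [ 0.383  0.003 -0.032] r [-0.    -0.     0.015]
```

Call:
jog_arm:
  plan:
    - {"dx":0.03,"dy":0,"dz":-0.005,"rx":0,"ry":0,"rz":0.015,"fingers":0.43}
    - {"dx":0.06,"dy":0,"dz":-0.01,"rx":0,"ry":0,"rz":0.015,"fingers":0.43}
    - {"dx":0.09,"dy":0,"dz":-0.015,"rx":0,"ry":0,"rz":0.015,"fingers":0.43}
    - {"dx":0.12,"dy":0,"dz":-0.02,"rx":0,"ry":0,"rz":0.015,"fingers":0.43}
    - {"dx":0.15,"dy":0,"dz":-0.02,"rx":0,"ry":0,"rz":0.015,"fingers":0.43}
    - {"dx":0.18,"dy":0,"dz":-0.025,"rx":0,"ry":0,"rz":0.015,"fingers":0.43}
    - {"dx":0.21,"dy":0,"dz":-0.03,"rx":0,"ry":0,"rz":0.015,"fingers":0.43}
    - {"dx":0.24,"dy":0,"dz":-0.035,"rx":0,"ry":0,"rz":0.015,"fingers":0.43}
    - {"dx":0.27,"dy":0,"dz":-0.035,"rx":0,"ry":0,"rz":0.015,"fingers":0.43}
    - {"dx":0.3,"dy":0,"dz":-0.04,"rx":0,"ry":0,"rz":0.015,"fingers":0.43}

```text
t: 5.3
ee_pos: [491.3, -282.2, 34.5]
tool_rot: [[0.518, 0.855, 0.001], [0.855, -0.518, -0.003], [-0.002, 0.002, -1.0]]
force: [-3.5, -5.2, 4.0]
gripper_width: 50.3
grasp_force: 2.9
```

Run:
```python
from h import *
st(); cap('scene','scene2'); cap('top','top2')
```

```text
t 5.3 tip [-29.6 -62.6  17.5] F [-3.5 -5.2  4. ] w 50.3 q [-0.73  0.46  1.76 -0.    0.92 -0.18]
```

View pics/scene2.png

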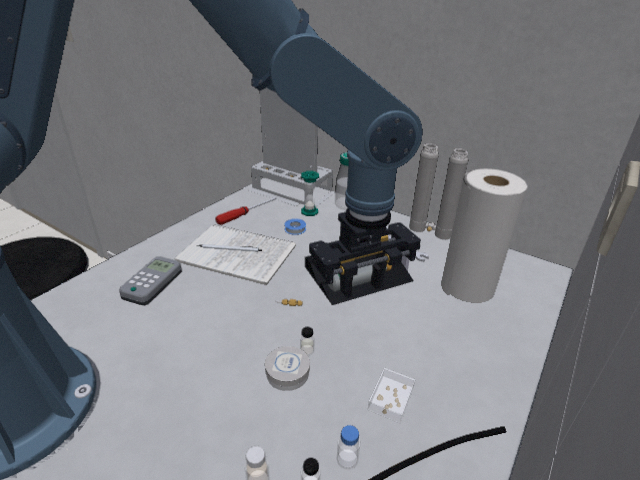

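The cylinder is on the ramp under the fingers, about (360,280), with a contact force of about 6 N. I keep pushing it over the lip.

Call:
jog_arm:
  plan:
    - {"dx":0.03,"dy":0,"dz":0,"rx":0,"ry":0,"rz":0,"fingers":0.43}
    - {"dx":0.05,"dy":0,"dz":0,"rx":0,"ry":0,"rz":0,"fingers":0.43}
    - {"dx":0.07,"dy":0,"dz":0,"rx":0,"ry":0,"rz":0,"fingers":0.43}
    - {"dx":0.09,"dy":0,"dz":0,"rx":0,"ry":0,"rz":0,"fingers":0.43}
    - {"dx":0.1,"dy":0,"dz":0,"rx":0,"ry":0,"rz":0,"fingers":0.43}
    - {"dx":0.11,"dy":0,"dz":0,"rx":0,"ry":0,"rz":0,"fingers":0.43}
    - {"dx":0.12,"dy":0,"dz":0,"rx":0,"ry":0,"rz":0,"fingers":0.43}
    - {"dx":0.13,"dy":0,"dz":0,"rx":0,"ry":0,"rz":0,"fingers":0.43}
    - {"dx":0.13,"dy":0,"dz":0,"rx":0,"ry":0,"rz":0,"fingers":0.43}

```text
t: 6.3
ee_pos: [504.4, -258.7, 33.7]
tool_rot: [[0.518, 0.856, -0.0], [0.856, -0.518, 0.0], [0.0, -0.0, -1.0]]
force: [0.6, -0.3, -0.7]
gripper_width: 50.1
grasp_force: 0.0
```

Run:
```python
from h import *
st(); im,D=cap('scene','scene3'); C=w2c(cloud('scene',D)); v,u=np.mgrid[:480,:640]
m=(C[...,2]>36)&(C[...,2]<52)&(abs(C[...,1])<40)&(abs(C[...,0])<110); a=C[m]; c=im[m].mean(1)
a=a[c>80]; print(len(a), a.mean(0) if len(a) else 0, a.min(0),a.max(0))
```

```text
t 6.3 tip [-30.6 -35.7  16.7] F [ 0.6 -0.3 -0.7] w 50.1 q [-0.68  0.46  1.76  0.    0.93 -0.14]
166 [-12.95638216 -12.49292851  40.15229155] [-79.65902065 -31.93889409  36.05949101] [98.18799376 -3.56677759 45.25165678]
```

Call:
jog_arm:
  plan:
    - {"dx":-0.05,"dy":0,"dz":-0.1,"rx":0,"ry":0,"rz":0,"fingers":0.43}
    - {"dx":-0.05,"dy":0,"dz":-0.3,"rx":0,"ry":0,"rz":0,"fingers":0.7}
    - {"dx":0,"dy":-0.2,"dz":-0.5,"rx":0,"ry":0,"rz":0,"fingers":1}
    - {"dx":0.1,"dy":-0.4,"dz":-0.5,"rx":0,"ry":0,"rz":0,"fingers":1}
    - {"dx":0.18,"dy":-0.6,"dz":-0.5,"rx":0,"ry":0,"rz":0,"fingers":1}
    - {"dx":0.18,"dy":-0.6,"dz":-0.5,"rx":0,"ry":0,"rz":0,"fingers":1}
    - {"dx":0.18,"dy":-0.6,"dz":-0.5,"rx":0,"ry":0,"rz":0,"fingers":1}

```text
t: 7.05
ee_pos: [420.3, -165.7, 134.1]
tool_rot: [[0.517, 0.856, 0.001], [0.856, -0.517, -0.001], [-0.0, 0.001, -1.0]]
force: [0.7, -0.2, 1.3]
gripper_width: 4.0
grasp_force: 0.0
```

Run:
```python
from h import *
st(); im,D=cap('scene','scene4'); im2,D2=cap('top','top4')
def cr(i,a,b,c,d): return cv2.resize(i[a:b,c:d],(390,500),interpolation=cv2.INTER_CUBIC)
cv2.imwrite('pics/c4.png',np.hstack([cr(im,180,340,290,430),cr(im2,130,290,300,440)])[:,:,::-1])
for n,i,d in(('s',im,D),('t',im2,D2)):
  C=w2c(cloud('scene' if n=='s' else 'top',d)); hsv=cv2.cvtColor(i,cv2.COLOR_RGB2HSV)
  g=(hsv[...,0]>60)&(hsv[...,0]<95)&(hsv[...,1]>90)&(abs(C[...,1])<60)&(abs(C[...,0])<120)&(C[...,2]<60)
  b=(hsv[...,0]>8)&(hsv[...,0]<28)&(hsv[...,1]>120)&(abs(C[...,1])<60)&(abs(C[...,0])<110)&(C[...,2]<60)
  for k in(g,b): print(n,k.sum(),C[k].mean(0).round(1) if k.any() else '',C[k].min(0) if k.any() else '',C[k].max(0) if k.any() else '')
go([(-115,0,100),(-115,0,15)])
```

```text
t 7.05 tip [-150.6    0.3  117.1] F [ 0.7 -0.2  1.3] w 4.0 q [-0.64  0.06  2.01 -0.    1.07 -0.1 ]
s 83 [-68.1  -5.4  31.9] [-91.22634526 -32.55774288   3.81084493] [-59.0510594   52.47048646  46.77247473]
s 36 [44.9 -1.  27.8] [38.39449991 -6.74148766  7.26970423] [63.45286819 20.94601626 34.10984072]
t 4 [63.  13.4 20.7] [ 39.02244522 -51.29775309   6.99687981] [87.81846911 45.97349443 29.96105745]
t 54 [44.4  0.8 31.9] [38.23438094 -6.49163268  8.19827342] [57.17450946  9.08434742 36.33080412]
(-115, 0, 100) d [0.002 0.17  0.087] r [ 0.004  0.001 -0.   ]
(-115, 0, 15) d [0.002 0.169 0.512] r [ 0.004  0.001 -0.   ]
```

View pics/c4.png

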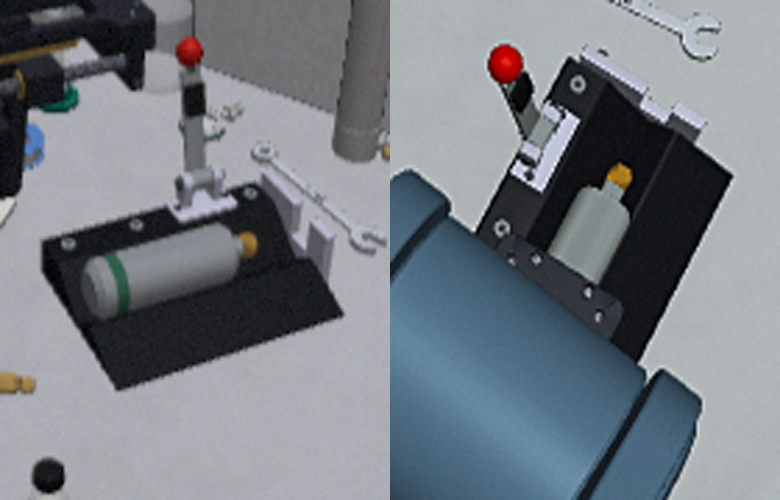

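The cylinder lies in the V, with its neck tip at about x +46, so its centre is near -30 and its flat end near -85. Next I lower the closed fingers behind the flat end.

Call:
jog_arm:
  plan:
    - {"dx":0,"dy":0.1,"dz":0.1,"rx":0,"ry":0,"rz":0,"fingers":1}
    - {"dx":0,"dy":0.16,"dz":0.2,"rx":0,"ry":0,"rz":0,"fingers":1}
    - {"dx":0,"dy":0.16,"dz":0.35,"rx":0,"ry":0,"rz":0,"fingers":1}
    - {"dx":0,"dy":0.16,"dz":0.45,"rx":0,"ry":0,"rz":0,"fingers":1}
    - {"dx":0,"dy":0.16,"dz":0.5,"rx":0,"ry":0,"rz":0,"fingers":1}
    - {"dx":0,"dy":0.16,"dz":0.5,"rx":0,"ry":0,"rz":0,"fingers":1}
    - {"dx":0,"dy":0.16,"dz":0.5,"rx":0,"ry":0,"rz":0,"fingers":1}

```text
t: 7.85
ee_pos: [448.3, -183.3, 34.1]
tool_rot: [[0.518, 0.855, 0.001], [0.855, -0.518, -0.0], [-0.0, 0.001, -1.0]]
force: [0.8, 0.9, 0.1]
gripper_width: 0.5
grasp_force: 0.0
```

Run:
```python
from h import *
st(); go([(-70,0,18),(-40,0,18)])
```

```text
t 7.85 tip [-117.6   -0.2   17.1] F [0.8 0.9 0.1] w 0.5 q [-0.63  0.32  1.97  0.    0.86 -0.09]
(-70, 0, 18) d [ 0.001  0.238 -0.004] r [ 0.001  0.    -0.   ]
(-40, 0, 18) d [ 0.001  0.388 -0.004] r [ 0.001  0.    -0.   ]
```

Call:
jog_arm:
  plan:
    - {"dx":0,"dy":0.04,"dz":0,"rx":0,"ry":0,"rz":0,"fingers":1}
    - {"dx":0,"dy":0.07,"dz":0,"rx":0,"ry":0,"rz":0,"fingers":1}
    - {"dx":0,"dy":0.1,"dz":0,"rx":0,"ry":0,"rz":0,"fingers":1}
    - {"dx":0,"dy":0.13,"dz":0,"rx":0,"ry":0,"rz":0,"fingers":1}
    - {"dx":0,"dy":0.16,"dz":0,"rx":0,"ry":0,"rz":0,"fingers":1}
    - {"dx":0,"dy":0.19,"dz":0,"rx":0,"ry":0,"rz":0,"fingers":1}
    - {"dx":0,"dy":0.22,"dz":0,"rx":0,"ry":0,"rz":0,"fingers":1}
    - {"dx":0,"dy":0.25,"dz":0,"rx":0,"ry":0,"rz":0,"fingers":1}
    - {"dx":0,"dy":0.28,"dz":0,"rx":0,"ry":0,"rz":0,"fingers":1}
    - {"dx":0,"dy":0.31,"dz":0,"rx":0,"ry":0,"rz":0,"fingers":1}

```text
t: 8.85
ee_pos: [501.1, -214.8, 33.7]
tool_rot: [[0.518, 0.855, -0.0], [0.855, -0.518, 0.0], [0.0, -0.0, -1.0]]
force: [-2.1, 1.6, 1.7]
gripper_width: 0.6
grasp_force: 1.4
```

Run:
```python
from h import *
st(); go([(-40,0,18),(-36,0,18)])
```

```text
t 8.85 tip [-56.1   0.1  16.7] F [-2.1  1.6  1.7] w 0.6 q [-0.62  0.42  1.81  0.    0.91 -0.08]
(-40, 0, 18) d [-0.001  0.08  -0.007] r [-0. -0.  0.]
(-36, 0, 18) d [-0.001  0.1   -0.007] r [-0. -0.  0.]
```

Call:
jog_arm:
  plan:
    - {"dx":0,"dy":0.015,"dz":0,"rx":0,"ry":0,"rz":0,"fingers":1}
    - {"dx":0,"dy":0.03,"dz":0,"rx":0,"ry":0,"rz":0,"fingers":1}
    - {"dx":0,"dy":0.045,"dz":0,"rx":0,"ry":0,"rz":0,"fingers":1}
    - {"dx":0,"dy":0.055,"dz":0,"rx":0,"ry":0,"rz":0,"fingers":1}
    - {"dx":0,"dy":0.065,"dz":0,"rx":0,"ry":0,"rz":0,"fingers":1}
    - {"dx":0,"dy":0.075,"dz":0,"rx":0,"ry":0,"rz":0,"fingers":1}
    - {"dx":0,"dy":0.075,"dz":0,"rx":0,"ry":0,"rz":0,"fingers":1}

```text
t: 9.55
ee_pos: [513.9, -222.7, 33.8]
tool_rot: [[0.518, 0.855, 0.001], [0.855, -0.518, -0.0], [-0.0, 0.001, -1.0]]
force: [-0.6, 0.3, -0.6]
gripper_width: 0.5
grasp_force: 0.2
```

Call:
jog_arm:
  plan:
    - {"dx":0,"dy":0.005,"dz":0,"rx":0,"ry":0,"rz":0,"fingers":1}
    - {"dx":0,"dy":0.01,"dz":0,"rx":0,"ry":0,"rz":0,"fingers":1}
    - {"dx":0,"dy":0.015,"dz":0,"rx":0,"ry":0,"rz":0,"fingers":1}
    - {"dx":0,"dy":0.015,"dz":0,"rx":0,"ry":0,"rz":0,"fingers":1}
    - {"dx":0,"dy":0.015,"dz":0,"rx":0,"ry":0,"rz":0,"fingers":1}

```text
t: 10.05
ee_pos: [516.3, -224.1, 33.8]
tool_rot: [[0.518, 0.855, 0.0], [0.855, -0.518, -0.0], [-0.0, 0.0, -1.0]]
force: [-1.0, 0.3, -0.3]
gripper_width: 0.5
grasp_force: 0.5
```

Call:
jog_arm:
  plan:
    - {"dx":0,"dy":0.005,"dz":0,"rx":0,"ry":0,"rz":0,"fingers":1}
    - {"dx":0,"dy":0.01,"dz":0,"rx":0,"ry":0,"rz":0,"fingers":1}
    - {"dx":0,"dy":0.01,"dz":0,"rx":0,"ry":0,"rz":0,"fingers":1}

```text
t: 10.35
ee_pos: [518.0, -225.1, 33.7]
tool_rot: [[0.518, 0.855, 0.0], [0.855, -0.518, -0.0], [0.0, 0.0, -1.0]]
force: [-1.1, 1.1, 0.5]
gripper_width: 0.1
grasp_force: 0.6
```

Call:
jog_arm:
  plan:
    - {"dx":0,"dy":0.005,"dz":0,"rx":0,"ry":0,"rz":0,"fingers":1}
    - {"dx":0,"dy":0.01,"dz":0,"rx":0,"ry":0,"rz":0,"fingers":1}
    - {"dx":0,"dy":0.01,"dz":0,"rx":0,"ry":0,"rz":0,"fingers":1}

```text
t: 10.65
ee_pos: [519.4, -226.0, 33.7]
tool_rot: [[0.518, 0.855, -0.0], [0.855, -0.518, 0.0], [-0.0, -0.001, -1.0]]
force: [-3.0, 1.0, 1.4]
gripper_width: 0.4
grasp_force: 1.7
```

Run:
```python
from h import *
st(); im,D=cap('top','top5'); im2,D2=cap('scene','scene5')
def cr(i,a,b,c,d): return cv2.resize(i[a:b,c:d],(390,500),interpolation=cv2.INTER_CUBIC)
cv2.imwrite('pics/c5.png',np.hstack([cr(im2,200,325,310,410),cr(im,130,255,340,440)])[:,:,::-1])
```

```text
t 10.65 tip [-34.7   0.1  16.7] F [-3.   1.   1.4] w 0.4 q [-0.62  0.46  1.76 -0.    0.93 -0.08]
```

View pics/c5.png

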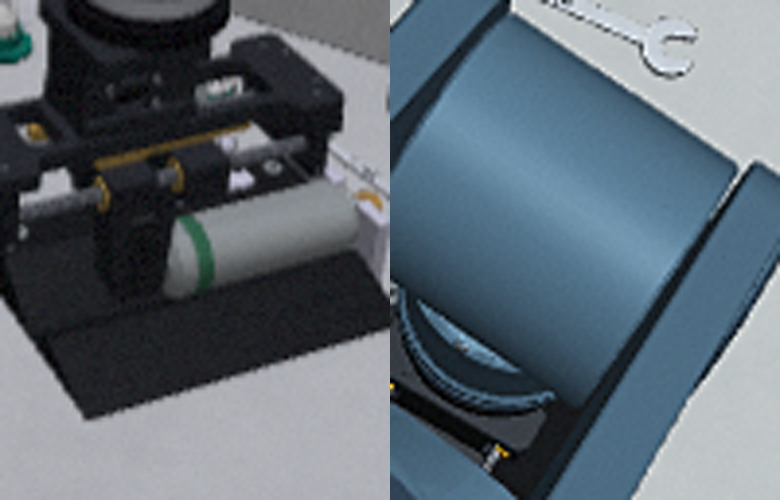

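The neck is in the notch and the shoulder is at or near the plate. I push on in small steps until the force rises.

Call:
jog_arm:
  plan:
    - {"dx":0,"dy":0.005,"dz":0,"rx":0,"ry":0,"rz":0,"fingers":1}
    - {"dx":0,"dy":0.01,"dz":0,"rx":0,"ry":0,"rz":0,"fingers":1}
    - {"dx":0,"dy":0.01,"dz":0,"rx":0,"ry":0,"rz":0,"fingers":1}

```text
t: 11.05
ee_pos: [519.5, -225.9, 33.4]
tool_rot: [[0.518, 0.856, -0.004], [0.856, -0.518, 0.003], [0.0, -0.005, -1.0]]
force: [-9.2, 4.9, 7.8]
gripper_width: 0.6
grasp_force: 5.8
```

The tool has stopped at about 11 N, so the cylinder is home. Back off, lift and move to the far side of the strap.

Call:
jog_arm:
  plan:
    - {"dx":0,"dy":-0.02,"dz":0,"rx":0,"ry":0,"rz":0,"fingers":1}
    - {"dx":0,"dy":-0.06,"dz":0,"rx":0,"ry":0,"rz":0,"fingers":1}
    - {"dx":0,"dy":-0.1,"dz":-0.05,"rx":0,"ry":0,"rz":0,"fingers":1}
    - {"dx":0,"dy":-0.1,"dz":-0.3,"rx":0,"ry":0,"rz":0,"fingers":1}
    - {"dx":0,"dy":-0.1,"dz":-0.55,"rx":0,"ry":0,"rz":0,"fingers":1}
    - {"dx":0,"dy":-0.1,"dz":-0.8,"rx":0,"ry":0,"rz":0,"fingers":1}
    - {"dx":0,"dy":-0.1,"dz":-0.9,"rx":0,"ry":0,"rz":0,"fingers":1}
    - {"dx":0,"dy":-0.1,"dz":-0.9,"rx":0,"ry":0,"rz":0,"fingers":1}

```text
t: 11.85
ee_pos: [506.3, -218.2, 218.3]
tool_rot: [[0.518, 0.855, 0.008], [0.855, -0.518, -0.006], [-0.001, 0.01, -1.0]]
force: [-0.2, -0.8, 0.6]
gripper_width: 0.6
grasp_force: 0.0
```

Run:
```python
from h import *
st(); go([(-50,125,200),(35,125,200),(35,125,112)])
z=np.load('pics/top4.npz');C=w2c(cloud('top',z['d']));im=z['im'].astype(int)
k=(im[...,0]>130)&(im[...,1]<60)&(im[...,2]<60)&(C[...,2]>100); print('knob',C[k].mean(0),C[k].min(0),C[k].max(0))
```

```text
t 11.85 tip [-49.9  -0.  201.3] F [-0.2 -0.8  0.6] w 0.6 q [-0.62  0.16  1.71  0.    1.26 -0.08]
(-50, 125, 200) d [ 0.625 -0.     0.006] r [0.018 0.001 0.   ]
(35, 125, 200) d [0.625 0.425 0.01 ] r [0.018 0.001 0.   ]
(35, 125, 112) d [0.625 0.42  0.45 ] r [0.018 0.001 0.   ]
knob [ 32.48928716  82.00703796 143.23475829] [-188.85378945  -15.61451463  130.1319935 ] [ 43.56744566  91.148144   887.69201944]
```

Call:
jog_arm:
  plan:
    - {"dx":0.25,"dy":0,"dz":0,"rx":0,"ry":0,"rz":0,"fingers":1}
    - {"dx":0.5,"dy":0,"dz":0,"rx":0,"ry":0,"rz":0,"fingers":1}
    - {"dx":0.62,"dy":0.15,"dz":0,"rx":0,"ry":0,"rz":0,"fingers":1}
    - {"dx":0.62,"dy":0.35,"dz":0,"rx":0,"ry":0,"rz":0,"fingers":1}
    - {"dx":0.62,"dy":0.43,"dz":0.1,"rx":0,"ry":0,"rz":0,"fingers":1}
    - {"dx":0.62,"dy":0.43,"dz":0.25,"rx":0,"ry":0,"rz":0,"fingers":1}
    - {"dx":0.62,"dy":0.43,"dz":0.4,"rx":0,"ry":0,"rz":0,"fingers":1}
    - {"dx":0.62,"dy":0.43,"dz":0.44,"rx":0,"ry":0,"rz":0,"fingers":1}
    - {"dx":0.62,"dy":0.43,"dz":0.44,"rx":0,"ry":0,"rz":0,"fingers":1}
    - {"dx":0.62,"dy":0.43,"dz":0.44,"rx":0,"ry":0,"rz":0,"fingers":1}

```text
t: 12.85
ee_pos: [642.3, -155.4, 126.4]
tool_rot: [[0.518, 0.855, 0.001], [0.855, -0.518, -0.0], [0.0, 0.001, -1.0]]
force: [0.3, -0.1, 0.1]
gripper_width: 0.3
grasp_force: 0.0
```

Run:
```python
from h import *
st()
# tip-centre path: corner at r=65 on strap top (8 above axis)
def P(a,r0=65): return (35, 55-r0*np.cos(a)+8*np.sin(a)+9, 46+r0*np.sin(a)+8*np.cos(a))
go([(35,100,112)]+[tuple(np.round(P(a),1)) for a in(1.57,1.35,1.15,.95,.75,.55,.35,.2,.1,0)])
```

```text
t 12.85 tip [ 33.9 124.1 109.4] F [ 0.3 -0.1  0.1] w 0.3 q [-0.42  0.5   1.47  0.    1.17  0.13]
(35, 100, 112) d [-0.121  0.005 -0.013] r [ 0.002 -0.     0.   ]
(np.float64(35.0), np.float64(71.9), np.float64(111.0)) d [-0.261  0.005 -0.008] r [ 0.002 -0.     0.   ]
(np.float64(35.0), np.float64(57.6), np.float64(111.2)) d [-0.333  0.005 -0.009] r [ 0.002 -0.     0.   ]
(np.float64(35.0), np.float64(44.8), np.float64(108.6)) d [-0.397  0.005  0.004] r [ 0.002 -0.     0.   ]
(np.float64(35.0), np.float64(32.7), np.float64(103.5)) d [-0.457  0.005  0.03 ] r [ 0.002 -0.     0.   ]
(np.float64(35.0), np.float64(21.9), np.float64(96.2)) d [-0.511  0.005  0.066] r [ 0.002 -0.     0.   ]
(np.float64(35.0), np.float64(12.8), np.float64(86.8)) d [-0.557  0.005  0.113] r [ 0.002 -0.     0.   ]
(np.float64(35.0), np.float64(5.7), np.float64(75.8)) d [-0.592  0.005  0.168] r [ 0.002 -0.     0.   ]
(np.float64(35.0), np.float64(1.9), np.float64(66.8)) d [-0.611  0.005  0.213] r [ 0.002 -0.     0.   ]
(np.float64(35.0), np.float64(0.1), np.float64(60.4)) d [-0.62   0.005  0.245] r [ 0.002 -0.     0.   ]
(np.float64(35.0), np.float64(-1.0), np.float64(54.0)) d [-0.626  0.005  0.277] r [ 0.002 -0.     0.   ]
```

Call:
jog_arm:
  plan:
    - {"dx":-0.06,"dy":0,"dz":-0.01,"rx":0,"ry":0,"rz":0,"fingers":1}
    - {"dx":-0.11,"dy":0,"dz":-0.01,"rx":0,"ry":0,"rz":0,"fingers":1}
    - {"dx":-0.15,"dy":0,"dz":-0.01,"rx":0,"ry":0,"rz":0,"fingers":1}
    - {"dx":-0.19,"dy":0,"dz":-0.01,"rx":0,"ry":0,"rz":0,"fingers":1}
    - {"dx":-0.23,"dy":0,"dz":-0.01,"rx":0,"ry":0,"rz":0,"fingers":1}
    - {"dx":-0.27,"dy":0,"dz":-0.01,"rx":0,"ry":0,"rz":0,"fingers":1}
    - {"dx":-0.31,"dy":0,"dz":-0.01,"rx":0,"ry":0,"rz":0,"fingers":1}
    - {"dx":-0.35,"dy":0,"dz":-0.01,"rx":0,"ry":0,"rz":0,"fingers":1}
    - {"dx":-0.4,"dy":0,"dz":0,"rx":0,"ry":0,"rz":0,"fingers":1}
    - {"dx":-0.4,"dy":0,"dz":0,"rx":0,"ry":0,"rz":0,"fingers":1}

```text
t: 13.85
ee_pos: [599.5, -224.8, 125.1]
tool_rot: [[0.519, 0.855, -0.001], [0.855, -0.519, 0.0], [-0.001, -0.001, -1.0]]
force: [0.8, -0.0, 0.9]
gripper_width: 0.5
grasp_force: 0.0
```

Run:
```python
from h import *
st()
def P(a,r0=65): return (35, round(55-r0*np.cos(a)+8*np.sin(a)+9,1), round(46+r0*np.sin(a)+8*np.cos(a),1))
go([P(a) for a in(.95,.75,.55,.35,.2,.1,0)])
cap('scene','scene6')
```

```text
t 13.85 tip [ 33.2  42.6 108.1] F [ 0.8 -0.   0.9] w 0.5 q [-0.54  0.46  1.53 -0.    1.15  0.  ]
(35, np.float64(32.7), np.float64(103.5)) d [-0.05   0.009  0.023] r [-0.002  0.001 -0.002]
(35, np.float64(21.9), np.float64(96.2)) d [-0.104  0.009  0.06 ] r [-0.002  0.001 -0.002]
(35, np.float64(12.8), np.float64(86.8)) d [-0.149  0.009  0.107] r [-0.002  0.001 -0.002]
(35, np.float64(5.7), np.float64(75.8)) d [-0.185  0.009  0.162] r [-0.002  0.001 -0.002]
(35, np.float64(1.9), np.float64(66.8)) d [-0.204  0.009  0.207] r [-0.002  0.001 -0.002]
(35, np.float64(0.1), np.float64(60.4)) d [-0.212  0.009  0.239] r [-0.002  0.001 -0.002]
(35, np.float64(-1.0), np.float64(54.0)) d [-0.218  0.009  0.271] r [-0.002  0.001 -0.002]
```

View pics/scene6.png

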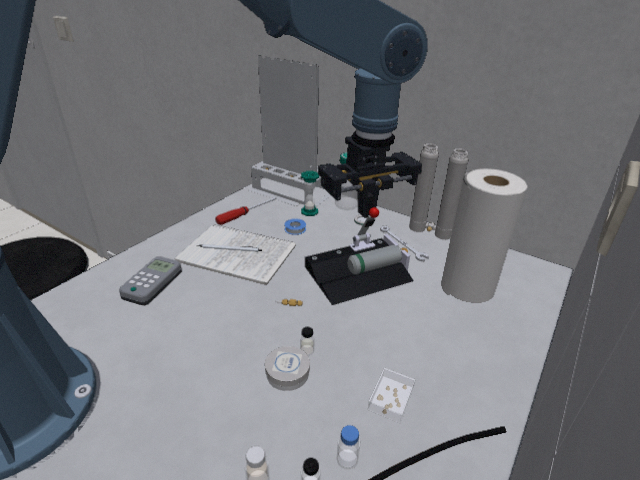

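The strap is past upright and leaning over the cylinder, with the knob at (373,212) ahead of the fingers and the cylinder home. I follow the arc down.

Call:
jog_arm:
  plan:
    - {"dx":-0.05,"dy":0.005,"dz":0.02,"rx":0,"ry":0,"rz":0,"fingers":1}
    - {"dx":-0.08,"dy":0.005,"dz":0.04,"rx":0,"ry":0,"rz":0,"fingers":1}
    - {"dx":-0.105,"dy":0.01,"dz":0.06,"rx":0,"ry":0,"rz":0,"fingers":1}
    - {"dx":-0.13,"dy":0.01,"dz":0.085,"rx":0,"ry":0,"rz":0,"fingers":1}
    - {"dx":-0.15,"dy":0.01,"dz":0.11,"rx":0,"ry":0,"rz":0,"fingers":1}
    - {"dx":-0.17,"dy":0.01,"dz":0.135,"rx":0,"ry":0,"rz":0,"fingers":1}
    - {"dx":-0.185,"dy":0.01,"dz":0.165,"rx":0,"ry":0,"rz":0,"fingers":1}
    - {"dx":-0.195,"dy":0.01,"dz":0.19,"rx":0,"ry":0,"rz":0,"fingers":1}
    - {"dx":-0.205,"dy":0.01,"dz":0.21,"rx":0,"ry":0,"rz":0,"fingers":1}
    - {"dx":-0.205,"dy":0.01,"dz":0.21,"rx":0,"ry":0,"rz":0,"fingers":1}

```text
t: 14.9
ee_pos: [580.5, -259.7, 82.9]
tool_rot: [[0.518, 0.855, -0.001], [0.855, -0.518, 0.001], [0.0, -0.001, -1.0]]
force: [-0.6, -0.3, -0.7]
gripper_width: 0.4
grasp_force: 0.0
```

Run:
```python
from h import *
st()
go([(35,-2,54)])
```

```text
t 14.9 tip [35.1  2.9 65.9] F [-0.6 -0.3 -0.7] w 0.4 q [-0.61  0.51  1.56 -0.    1.08 -0.06]
(35, -2, 54) d [-0.025 -0.     0.059] r [-0.002 -0.    -0.   ]
```

Call:
jog_arm:
  plan:
    - {"dx":-0.01,"dy":0,"dz":0.015,"rx":0,"ry":0,"rz":0,"fingers":1}
    - {"dx":-0.015,"dy":0,"dz":0.03,"rx":0,"ry":0,"rz":0,"fingers":1}
    - {"dx":-0.02,"dy":0,"dz":0.045,"rx":0,"ry":0,"rz":0,"fingers":1}
    - {"dx":-0.02,"dy":0,"dz":0.055,"rx":0,"ry":0,"rz":0,"fingers":1}
    - {"dx":-0.02,"dy":0,"dz":0.06,"rx":0,"ry":0,"rz":0,"fingers":1}
    - {"dx":-0.02,"dy":0,"dz":0.06,"rx":0,"ry":0,"rz":0,"fingers":1}

```text
t: 15.5
ee_pos: [578.8, -263.1, 71.5]
tool_rot: [[0.518, 0.855, -0.0], [0.855, -0.518, 0.0], [0.0, -0.0, -1.0]]
force: [0.3, 0.4, -0.1]
gripper_width: 1.0
grasp_force: 0.0
```

Call:
jog_arm:
  plan:
    - {"dx":0,"dy":0,"dz":0.005,"rx":0,"ry":0,"rz":0,"fingers":1}
    - {"dx":0,"dy":0,"dz":0.01,"rx":0,"ry":0,"rz":0,"fingers":1}
    - {"dx":0,"dy":0,"dz":0.01,"rx":0,"ry":0,"rz":0,"fingers":1}

```text
t: 15.8
ee_pos: [578.9, -263.1, 71.1]
tool_rot: [[0.518, 0.856, -0.0], [0.856, -0.518, -0.0], [-0.0, -0.0, -1.0]]
force: [-4.8, 1.5, 9.1]
gripper_width: 0.4
grasp_force: 5.0
```

Run:
```python
from h import *
st(); im,D=cap('scene','scene7')
cv2.imwrite('pics/c7.png',cv2.resize(im[190:310,290:430],(700,600),interpolation=cv2.INTER_CUBIC)[:,:,::-1])
```

```text
t 15.8 tip [35.5 -0.9 54.1] F [-4.8  1.5  9.1] w 0.4 q [-0.61  0.52  1.56 -0.    1.06 -0.07]
```

View pics/c7.png

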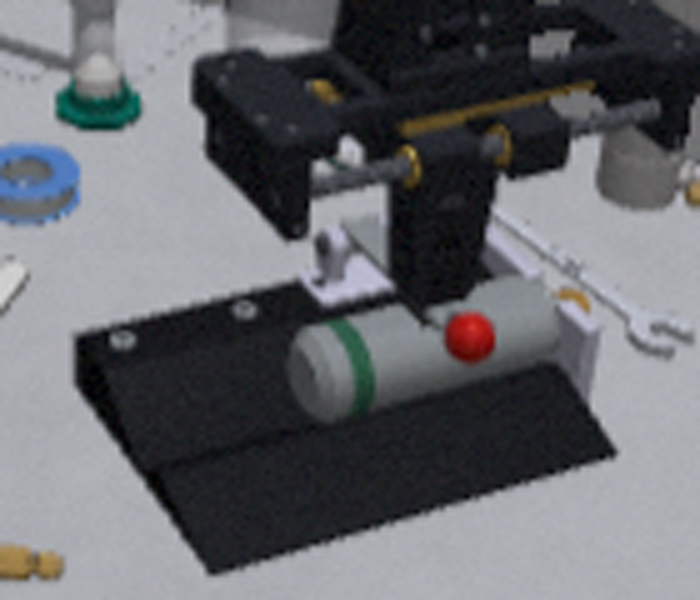

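The strap is level on the cylinder, pressed with about 9 N, and the shoulder is at the plate. Next I lift straight off and check.

Call:
jog_arm:
  plan:
    - {"dx":0,"dy":0,"dz":-0.02,"rx":0,"ry":0,"rz":0,"fingers":1}
    - {"dx":0,"dy":0,"dz":-0.15,"rx":0,"ry":0,"rz":0,"fingers":1}
    - {"dx":0,"dy":-0.2,"dz":-0.35,"rx":0,"ry":0,"rz":0,"fingers":1}
    - {"dx":0,"dy":-0.45,"dz":-0.55,"rx":0,"ry":0,"rz":0,"fingers":1}
    - {"dx":0,"dy":-0.7,"dz":-0.6,"rx":0,"ry":0,"rz":0,"fingers":1}
    - {"dx":0,"dy":-0.95,"dz":-0.6,"rx":0,"ry":0,"rz":0,"fingers":1}
    - {"dx":0,"dy":-1,"dz":-0.6,"rx":0,"ry":0,"rz":0,"fingers":1}
    - {"dx":0,"dy":-1,"dz":-0.6,"rx":0,"ry":0,"rz":0,"fingers":1}

```text
t: 16.65
ee_pos: [405.5, -157.5, 189.7]
tool_rot: [[0.517, 0.856, -0.001], [0.856, -0.517, 0.0], [0.0, -0.001, -1.0]]
force: [0.1, -0.4, 0.6]
gripper_width: -0.1
grasp_force: 0.0
```

Run:
```python
from h import *
st(); im,D=cap('scene','scene8'); im2,D2=cap('top','top8')
C=w2c(cloud('scene',D)); k=(im[...,0]>130)&(im[...,1]<60)&(im[...,2]<60)&(abs(C[...,1])<80)&(abs(C[...,0]-35)<30); v,u=np.nonzero(k)
print('knob',C[k].mean(0),C[k].max(0), w2c(onz('scene',u.mean(),v.mean(),46)))
def cr(i,a,b,c,d): return cv2.resize(i[a:b,c:d],(390,500),interpolation=cv2.INTER_CUBIC)
cv2.imwrite('pics/c8.png',np.hstack([cr(im,200,325,310,410),cr(im2,130,255,330,430)])[:,:,::-1])
```

```text
t 16.65 tip [-167.6   -0.4  172.7] F [ 0.1 -0.4  0.6] w -0.1 q [-0.64 -0.07  2.01  0.    1.2  -0.1 ]
knob [ 32.72884223 -34.12067059  57.2393101 ] [ 40.16435815 -25.83651289  61.0352877 ] [ 42.31387207 -20.93078393  46.        ]
```

View pics/c8.png

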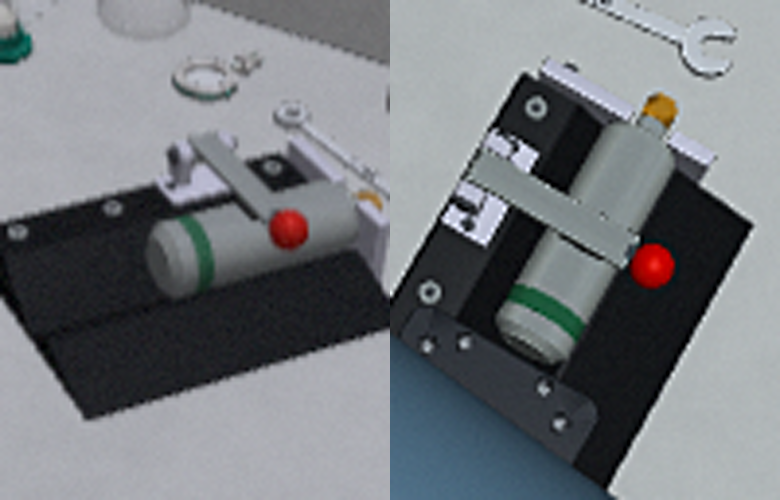

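The top view shows the neck through the notch and the strap across the cylinder. I check the strap height and the neck tip by triangulation.

Run:
```python
from h import *
def tri(A,B):
    (o1,d1),(o2,d2)=A,B; s=np.linalg.lstsq(np.c_[d1,-d2],o2-o1,rcond=None)[0]; p,q=o1+s[0]*d1,o2+s[1]*d2
    return w2c((p+q)/2).round(1),np.linalg.norm(p-q).round(1)
def blob(n,f,lo,hi,box,smin):
    im=np.load(f'pics/{f}.npz')['im']; h=cv2.cvtColor(im,cv2.COLOR_RGB2HSV); m=(((h[...,0]-lo)%180<=hi-lo)&(h[...,1]>smin)&(h[...,2]>60)).astype(np.uint8)
    b=np.zeros_like(m); b[box[1]:box[3],box[0]:box[2]]=1; m*=b
    k,l,s,c=cv2.connectedComponentsWithStats(m); i=1+s[1:,4].argmax(); return c[i],s[i]
for f in('0','8'):
    bs=(330,180,420,290); bt=(325,140,430,220)
    a=blob('scene','scene'+f,-8,8,bs,140); b=blob('top','top'+f,-8,8,bt,140)
    print(f,'knob',tri(ray('scene',*a[0]),ray('top',*b[0])),a[1],b[1])
z=np.load('pics/top8.npz'); C=w2c(cloud('top',z['d']))
for y in range(-25,55,8):
    k=(abs(C[...,0]-35)<5)&(abs(C[...,1]-y)<4); print(y,C[k][:,2].mean().round(1) if k.any() else None,end='; ')
print()
for y in range(-8,9,8):
    print('body top',y,[C[(abs(C[...,0]-x)<4)&(abs(C[...,1]-y)<3)][:,2].mean().round(1) for x in(-10,5,15,55,65,75,82)])
print('plate top',C[(abs(C[...,0]-94)<3)&(abs(C[...,1]-35)<8)][:,2].mean(),'ledge',C[(abs(C[...,0]+20)<15)&(abs(C[...,1]-50)<6)][:,2].mean())
k=(C[...,2]>16)&(abs(C[...,1])<9)&(C[...,0]>80)&(C[...,0]<150); print('neck xmax',C[k].max(0), C[k].mean(0))
im=z['im'];h=cv2.cvtColor(im,cv2.COLOR_RGB2HSV); k=(h[...,0]>8)&(h[...,0]<28)&(h[...,1]>120)&(abs(C[...,1])<20)&(C[...,0]>60)&(C[...,0]<150); print('brass',C[k].min(0),C[k].max(0))
g=(h[...,0]>60)&(h[...,0]<95)&(h[...,1]>90)&(abs(C[...,1])<30)&(abs(C[...,0])<100); print('green',C[g].mean(0))
```

```text
Traceback (most recent call last):
OverflowError: Python integer -8 out of bounds for uint8
```

Run:
```python
from h import *
def tri(A,B):
    (o1,d1),(o2,d2)=A,B; s=np.linalg.lstsq(np.c_[d1,-d2],o2-o1,rcond=None)[0]; p,q=o1+s[0]*d1,o2+s[1]*d2
    return w2c((p+q)/2).round(1),np.linalg.norm(p-q).round(1)
def blob(n,f,lo,hi,box,smin):
    im=np.load(f'pics/{f}.npz')['im']; h=cv2.cvtColor(im,cv2.COLOR_RGB2HSV).astype(int); m=(((h[...,0]-lo)%180<=hi-lo)&(h[...,1]>smin)&(h[...,2]>60)).astype(np.uint8)
    b=np.zeros_like(m); b[box[1]:box[3],box[0]:box[2]]=1; m*=b
    k,l,s,c=cv2.connectedComponentsWithStats(m); i=1+s[1:,4].argmax(); return c[i],s[i]
for f in('0','8'):
    bs=(330,180,420,290); bt=(325,140,430,220)
    a=blob('scene','scene'+f,-8,8,bs,140); b=blob('top','top'+f,-8,8,bt,140)
    print(f,'knob',tri(ray('scene',*a[0]),ray('top',*b[0])),a[1],b[1])
z=np.load('pics/top8.npz'); C=w2c(cloud('top',z['d']))
for y in range(-25,55,8):
    k=(abs(C[...,0]-35)<5)&(abs(C[...,1]-y)<4); print(y,C[k][:,2].mean().round(1) if k.any() else None,end='; ')
print()
for y in range(-8,9,8):
    print('body top',y,[C[(abs(C[...,0]-x)<4)&(abs(C[...,1]-y)<3)][:,2].mean().round(1) for x in(-10,5,15,55,65,75,82)])
print('plate top',C[(abs(C[...,0]-94)<3)&(abs(C[...,1]-35)<8)][:,2].mean(),'ledge',C[(abs(C[...,0]+20)<15)&(abs(C[...,1]-50)<6)][:,2].mean())
im=z['im'];h=cv2.cvtColor(im,cv2.COLOR_RGB2HSV); k=(h[...,0]>8)&(h[...,0]<28)&(h[...,1]>120)&(abs(C[...,1])<20)&(C[...,0]>60)&(C[...,0]<150); print('brass',C[k].min(0),C[k].max(0))
g=(h[...,0]>60)&(h[...,0]<95)&(h[...,1]>90)&(abs(C[...,1])<30)&(abs(C[...,0])<100); print('green',C[g].mean(0))
```

```text
0 knob (array([ 35.6,  84.4, 127.3]), np.float64(1.1)) [353 192  10   9  65] [335 144  13  13 119]
8 knob (array([ 35.5, -30.1,  50.7]), np.float64(1.4)) [379 253  10   9  76] [392 191  11  11  98]
-25 41.5; -17 43.8; -9 54.0; -1 54.0; 7 54.6; 15 53.2; 23 43.1; 31 45.5; 39 49.3; 47 49.1; 
body top -8 [np.float64(43.2), np.float64(43.2), np.float64(43.2), np.float64(42.8), np.float64(43.5), np.float64(43.2), np.float64(43.3)]
body top 0 [np.float64(46.9), np.float64(45.3), np.float64(46.1), np.float64(46.0), np.float64(45.6), np.float64(45.2), np.float64(45.7)]
body top 8 [np.float64(44.4), np.float64(43.7), np.float64(44.0), np.float64(43.7), np.float64(44.5), np.float64(43.9), np.float64(43.8)]
plate top 38.267269998093155 ledge 27.69458066035665
brass [99.47534865 -6.1165142  28.82651998] [112.52684877   7.64170994  37.67492424]
green [ 1.08744509 -0.31051973 39.73492666]
```

The strap top is level at z 54, as expected when closed. The brass tip is at x 112 as expected, so the cylinder is home, and the arm is clear.

```bash
python3 -c "
from cell import r
print(r.hand_in())"
```

```text
the job is handed in; nothing more can be done
None
```

I handed the job in at about 17 s of the 58 s allowed. The cylinder was seated in the V with its shoulder against the end plate and neck through the notch, the keeper strap was closed level on it, and the arm was clear; the hand-in gave no verdict.

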